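# Lock out the jigger wheel's isolator

### The arm

A 6-joint arm with a two-finger parallel gripper is mounted at the origin on the work surface. World frame = base frame: x ahead of the robot, y to its left, z up, the work surface at z = 0. Lengths are in m, angles in rad, forces in N, time in s.
With the tool pointing down it reaches from about 0.3 to 0.75 m from the base axis. Payload 8.5 kg.
Tool frame: the origin (TCP) lies between the finger pads, 19 mm behind the fingertips; this is the grasp point; z points along the fingers, x is the direction in which the jaws open and shut, and the axes are right-handed (so a half turn about z gives the same grasp; the last joint's range is limited). The gripper opens to 88 mm and grips with 3 to 60 N. Pads are 18 mm wide; open, the fingers measure 123 mm over their backs; the gripper's body (75 mm by 187 mm) begins 45 mm behind the grasp point.
Start: joints at [0.945, 0.381, 1.297, -0, 1.464, -0.215], TCP at [0.22, 0.504, 0.257] pointing down, gripper open.
Joint ranges: [-3.11, 3.11], [-0.89, 2.33], [0.22, 2.48], [-1.42, 4.56], [0.17, 2.85], [-2.88, 2.88]. Speed limits (rad/s): [2.39, 2.39, 3.14, 3.14, 3.14, 3.14].

### API

Orientations are given as a rotation vector (axis times angle).
In Python, from workcell import sense, capture, calibration, close_job gives the robot as it stands. The module is installed in compiled form; this text tells all that it offers.
- The arm moves only by the tool apply_moves, never from a script. Its argument "steps" is a list of rows, each an object of numbers: "gripper": the closure, from 0 (fully open) to 1 (shut); "tx", "ty", "tz": the shift along the tool's x, y, z in mm; "yaw": the turn about the tool's z in rad. A call has 1 to 10 rows; each row shifts and turns the commanded pose from where the row before left it, along the tool's axes as they then stand; what a row does not reach is not made up. A row lasts 1/8 s, in which the tool goes at most 62.5 mm and 10.7 degrees, less where a joint would pass 70% of its speed; a pose out of reach is approached as far as the arm can. A call with a gripper value outside its range is refused whole. The fingers move at their own pace and stop on an object; "force" is the grip in N (left out, the last holds). Time passes only in rows, so rows that do not move let the fingers close. It gives the time, the measured TCP pose, the force and the opening at its end, in the units of the state.
- sense(): the state, without advancing time (a new reading comes with each control period).
- capture(name): name is "scene" or "top"; returns the picture (480x640x3 uint8, blue, green, red); there is no depth.
- calibration(name): a dict with "intrinsics" (3x3 intrinsics, pixels), "dist" ([k1, k2, p1, p2, k3] as OpenCV has them; the pictures are not rectified), "camera_from_world" (4x4, takes a point from world to camera coordinates). Camera axes: x right, y down, z forward; pixel columns grow to the right and rows downward; lengths in m; the calibration is good to about 2 mm. A picture is of the moment at which its call begins. calibration takes no time and is no camera call.
- close_job(): hands the job in, once; it reports no verdict.
The state is a dict: "time_s": time; "joint_pos": joint angles; "joint_velocities": joint speeds; "joint_torque": joint torques, N m; "ee_pos": TCP position; "eef_rot": TCP orientation; "wrist_force": force on the tool from outside, world axes, zero at the start; "moment": the same for the moment, N m; "gripper_width": finger opening in m.
Only numpy, scipy, OpenCV 4.12 (cv2) and the standard library are available. Lean on these libraries where they do the work, as an engineer would, in place of code of your own. Each camera call takes 0.05 s, during which the arm holds its last target. There are 200 camera calls.

### The job

Lock out the jigger wheel for cleaning: turn the isolator's bar handle on the control box clockwise, through its clicks, all the way to OFF, where its long end lines up with the fixed steel fin. Then squeeze the sprung lock clip off its parking bracket and clip it over the joint between handle and fin, centred on it so that its jaws straddle both, pushed fully home, and leave it there with the handle still OFF. Do not knock the plaster moulds about.

Things in the scene. Friction and masses are not known exactly. Their poses are not given: they have to be found in the camera images.
- control_box: Fixed grey steel box, 150 (x) x 210 (y) x 70 mm high. Origin: centre of its underside. On top: a rotary isolator (vertical axis at y = -25 mm) and a fixed upright steel fin 10 mm thick (x), from y = +35 to +69 mm (60 to 94 mm from that axis), top edge 48 mm above the box top (118 mm above the bench). OFF is the box's +y direction.
- handle (a joint): Angle of the isolator's bar handle: 0 = OFF (stop; long end towards the fin), growing counter-clockwise seen from above; detents at 0, 1.31 and 2.62 rad, the two last being ON positions marked by small white ridges. It snaps into the nearest detent when let go; a click takes up to 0.35 N m.
- handle_grip (a point): Point on the isolator's axis, 36 mm above the box top, 12 mm below the bar's top: a good TCP height. The handle is an upright black bar 10 mm thick, 95 mm long, from 12 to 48 mm above the box top; its long end reaches 55 mm from the axis, its short end 40 mm. Axes turn with it: y along the bar to the long end, z up. Open the fingers only about 35 mm here, to clear the fin.
- lock_point (a point): Middle of the 5 mm joint between handle (when OFF) and fin, on the level of their top edges (118 mm above the bench, 57.5 mm from the isolator's axis). Axes as the control box's: the edge runs along y. The clip's origin belongs here, its x along the box's y (either way round).
- bracket: Fixed dark steel parking bracket: base 90 (x) x 130 (y) x 12 mm with an upright plate 10 mm thick (x), 90 mm long (y), its top edge 100 mm above the bench. Origin: centre of its underside. The clip starts astride the middle of the plate, jaws down.
- clip: Loose steel spring clip, like a big clothes peg, about 150 g, jaws down, 40 mm wide along the edge (its x), 108 mm tall. Origin: underside of the stop between the jaws, which rests on the edge when fully home; z up, y the direction in which it is squeezed and opens. Jaws reach 34 mm below the origin and grip a 10 mm plate; pivot 12 mm above the origin.
- clip_pads (a point): Midpoint between the clip's two squeeze pads, 64 mm above the clip's origin. The pads are rubber bars of 12 mm diameter, 42 mm long along the clip's x, 60 mm over both when clamped on a 10 mm plate, 38 mm when fully squeezed (about 12 N; jaw tips then 28 mm apart). They rise about 4 mm as they are squeezed and sink again as it closes.
- jaw_l (a joint): Opening angle of each jaw: 0 when clamped on a 10 mm plate, 0.2 rad fully open; the two jaws move together.
- bowl_mould: Bystander: loose plaster bowl mould, 124 mm across, 75 mm high. Origin: centre of its underside.
- cup_mould: Bystander: loose plaster cup mould, 90 mm across, 80 mm high. Origin: centre of its underside.
- mould_plug: Bystander: loose solid plaster plug, 100 mm across the foot, 75 mm high. Origin: centre of its underside.

How it is judged:
By the outcome, as a careful person would: the job done as asked, in the order asked, and still so for the second after the job is handed in, with the robot touching nothing.
It also fails if it takes over 72 s, if anything falls off the work surface, if the arm or the gripper's body presses on something with over 40 N, if the wrist force passes 120 N, or if a joint passes its speed limit or range.

## Working session

There is one attempt and no reset: what is moved stays moved. The work goes in short steps, Python scripts to look and compute and a tool call to move; the robot and the scene stay as the last step left them, time stands still between calls to the robot, and variables do not carry over. Pictures are saved under pics/ and viewed, about 8 in all and at most 12, crops included, and the job is handed in when it is done.

Besides the shell and the picture viewer there is one more tool, called after ">>>" by a JSON object that holds its "op" and its "data". apply_moves: Moves the arm, as the interface text tells. Its arguments: {"type":"object","properties":{"steps":{"type":"array"},"force":{"type":"number"}},"required":["steps"]}

```bash
mkdir -p pics; cat > h.py <<'E'
import numpy as np, cv2
from workcell import sense, capture, calibration
def ray(name,px):
    c=calibration(name);K=np.array(c["intrinsics"]);d=np.array(c["dist"]);T=np.array(c["camera_from_world"])
    u=cv2.undistortPoints(np.array(px,float).reshape(-1,1,2),K,d).reshape(-1,2)
    R=T[:3,:3];o=-R.T@T[:3,3]
    return o,np.c_[u,np.ones(len(u))]@R
def onz(name,px,z):
    o,d=ray(name,px);z=np.broadcast_to(z,len(d))
    return o+d*((z-o[2])/d[:,2])[:,None]
def proj(name,P):
    c=calibration(name);T=np.array(c["camera_from_world"])
    return cv2.projectPoints(np.array(P,float).reshape(-1,1,3),cv2.Rodrigues(T[:3,:3])[0],T[:3,3],np.array(c["intrinsics"]),np.array(c["dist"]))[0].reshape(-1,2)
E
python3 - <<'E'
from h import *
for n in("scene","top"):
    cv2.imwrite(f"pics/{n}0.png",capture(n)); print(n,ray(n,[[320,240]]), np.array(calibration(n)["intrinsics"])[0,0])
print(sense())
E
```

```text
scene (array([1.27521239, 0.242458  , 1.01296121]), array([[-0.58162536, -0.21441077, -0.78469851]])) 508.96796296429494
top (array([ 0.43847571, -0.00315526,  1.65182895]), array([[ 0.14444051, -0.00207119, -0.98966843]])) 617.9982719106381
{'time_s': 0.1, 'joint_pos': array([ 9.44671706e-01,  3.81090708e-01,  1.29813200e+00,  3.07851507e-05,
        1.46358109e+00, -2.15304325e-01]), 'joint_velocities': array([ 0.00061332, -0.00084204, -0.00151665,  0.0003704 ,  0.00063557,
       -0.00049001]), 'joint_torque': array([ 4.43606157e-03, -4.38649750e+01, -2.24914992e+01,  7.15462980e-02,
        3.41824698e-02, -3.01117484e-05]), 'ee_pos': array([0.21951655, 0.50405777, 0.25693772]), 'eef_rot': array([ 2.62751057e+00,  1.72141080e+00, -1.79426035e-03]), 'wrist_force': array([ 0.80856157,  0.32923606, -0.17875875]), 'moment': array([ 0.0120486 ,  0.02342523, -0.02665818]), 'gripper_width': 0.08772286593311851}
```

View pics/scene0.png

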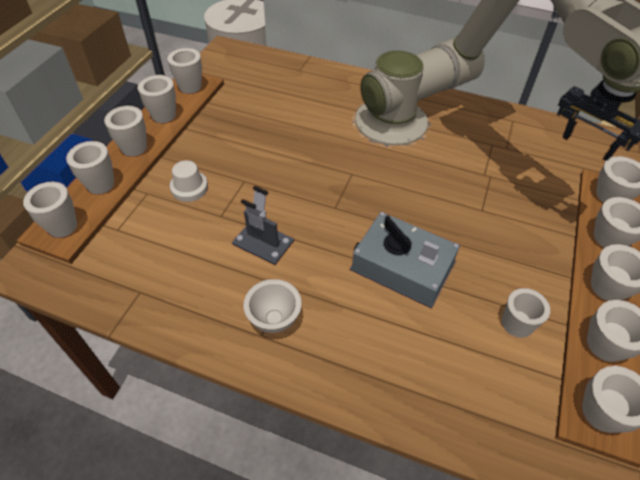

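View pics/top0.png

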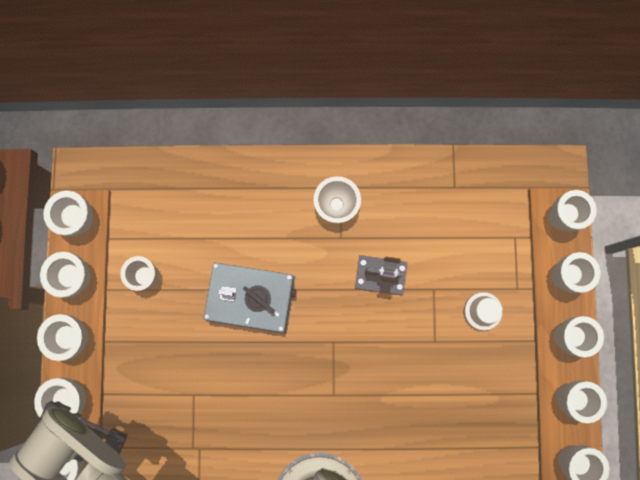

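Scene: box at about (405,257), bracket and clip at (262,225), moulds at (273,308), (525,312) and (188,180). Top: box at (250,298), fin at (228,293), handle around (260,298), bracket at (382,275). Next I'll crop and measure.

```bash
python3 - <<'E'
from h import *
t=cv2.imread("pics/top0.png");s=cv2.imread("pics/scene0.png")
a=cv2.resize(t[255:345,195:305],None,fx=4,fy=4,interpolation=cv2.INTER_CUBIC)
b=cv2.resize(t[250:300,350:415],None,fx=4.8,fy=4.8,interpolation=cv2.INTER_CUBIC)
c=cv2.resize(s[205:305,345:465],None,fx=3.3,fy=3.3*.7,interpolation=cv2.INTER_CUBIC)
d=cv2.resize(s[180:265,225:300],None,fx=4,fy=2.7,interpolation=cv2.INTER_CUBIC)
M=np.zeros((600,800,3),np.uint8)
for im,(y,x) in((a,(0,0)),(b,(0,450)),(c,(365,0)),(d,(365,450))):
    M[y:y+im.shape[0],x:x+im.shape[1]]=im[:600-y,:800-x]
cv2.imwrite("pics/m0.png",M)
hsv=cv2.cvtColor(t,cv2.COLOR_BGR2HSV)
m=((hsv[...,0]>85)&(hsv[...,0]<115)&(hsv[...,1]>25)&(hsv[...,2]>60)).astype(np.uint8)*255
m[:240]=0;m[350:]=0;m[:,:190]=0;m[:,320:]=0
cs,_=cv2.findContours(cv2.morphologyEx(m,cv2.MORPH_CLOSE,np.ones((7,7))),0,2)
k=max(cs,key=cv2.contourArea);r=cv2.minAreaRect(k);bp=cv2.boxPoints(r);print(r)
P=onz("top",bp,.07);print(P.round(4),np.linalg.norm(np.diff(P,axis=0),axis=1),P.mean(0))
m=((hsv[...,2]<95)&(hsv[...,1]<110)).astype(np.uint8)*255
q=np.zeros_like(m);q[245:305,345:420]=m[245:305,345:420]
cs,_=cv2.findContours(cv2.morphologyEx(q,cv2.MORPH_CLOSE,np.ones((7,7))),0,2)
k=max(cs,key=cv2.contourArea);r=cv2.minAreaRect(k);bp=cv2.boxPoints(r);print(r)
P=onz("top",bp,.012);print(P.round(4),np.linalg.norm(np.diff(P,axis=0),axis=1),P.mean(0))
for n,p in(("bowl",(337,200)),("cup",(138,275)),("plug",(484,311))):print(n,onz("top",[p],.075))
E
```

```text
Traceback (most recent call last):
ValueError: max() iterable argument is empty
```

View pics/m0.png

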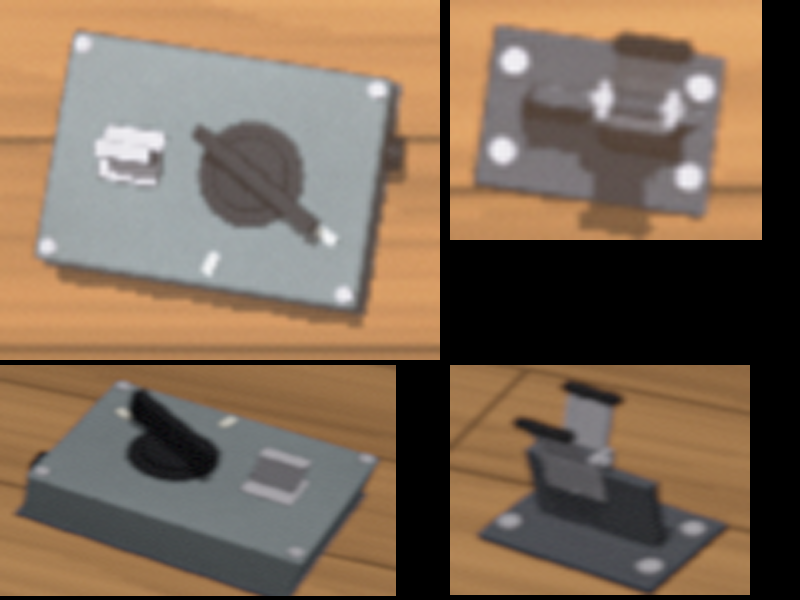

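The top crop shows the box corners, with the handle's long end at lower right on the mark, so it is in the 2.62 detent. The fin is on the left. The clip sits astride the plate with its pads at about crop (653,45) and (640,145).

```bash
python3 - <<'E'
from h import *
def rect(P):
    P=P[:,:2];c=P.mean(0)
    ey=(P[0]+P[3]-P[1]-P[2])/2; ex=(P[0]+P[1]-P[2]-P[3])/2
    print("c",c.round(4),"Ly",np.linalg.norm(ey).round(4),"Lx",np.linalg.norm(ex).round(4),"psi",np.arctan2(-ey[0],ey[1]).round(4),np.arctan2(ex[1],ex[0]).round(4))
    return c,np.arctan2(ex[1],ex[0])
A=lambda p:np.array(p,float)/4+[195,255]
B=lambda p:(np.array(p,float)-[450,0])/4.8+[350,250]
c,_=rect(onz("top",A([(78,33),(397,82),(360,308),(38,258)]),.07))
b,_=rect(onz("top",B([(497,27),(722,60),(705,215),(475,185)]),.012))
print("handle long, short end", onz("top",A([(315,238),(198,132)]),.118).round(4),"axis disc",onz("top",A([(252,174)]),.075).round(4))
print("fin",onz("top",A([(130,138)]),.118).round(4))
pd=onz("top",B([(653,45),(640,146)]),.164);print("pads",pd.round(4),pd.mean(0))
for n,p in(("bowl",(337,200)),("cup",(138,275)),("plug",(484,311))):print(n,onz("top",[p],.075).round(3))
S=lambda p:(np.array(p,float)-[450,365])/[4,2.7]+[225,180]
print("pads scene", onz("scene",S([(592,392),(545,432)]),.164).round(4))
Sc=lambda p:(np.array(p,float)-[0,365])/[3.3,2.31]+[345,205]
print("box scene",onz("scene",Sc([(120,382),(375,458),(297,562),(30,485)]),.07).round(4))
r=sense()["eef_rot"];R=cv2.Rodrigues(r)[0];print(R.round(3),np.arctan2(R[1,0],R[0,0]))
E
```

```text
c [0.5214 0.1748] Ly 0.2086 Lx 0.1462 psi -0.1539 -0.1601
c [ 0.5823 -0.1692] Ly 0.1273 Lx 0.0879 psi -0.1421 -0.1393
handle long, short end [[0.4766 0.1087 0.118 ]
 [0.5424 0.1819 0.118 ]] axis disc [[0.5184 0.1523 0.075 ]]
fin [[0.5387 0.2244 0.118 ]]
pads [[ 0.6076 -0.1813  0.164 ]
 [ 0.5565 -0.1738  0.164 ]] [ 0.58203161 -0.17753987  0.164     ]
bowl [[ 0.774 -0.051  0.075]]
cup [[0.579 0.464 0.075]]
plug [[ 0.484 -0.424  0.075]]
pads scene [[ 0.5596 -0.1696  0.164 ]
 [ 0.611  -0.1745  0.164 ]]
box scene [[0.4391 0.0945 0.07  ]
 [0.4705 0.2945 0.07  ]
 [0.6146 0.2711 0.07  ]
 [0.5938 0.0757 0.07  ]]
[[ 0.399  0.917 -0.001]
 [ 0.917 -0.399 -0.001]
 [-0.001 -0.    -1.   ]] 1.159972888447241
```

```bash
cat >> h.py <<'E'
def box(c,psi,pts):
    ex=np.array([np.cos(psi),np.sin(psi),0]);ey=np.array([-np.sin(psi),np.cos(psi),0])
    return np.array([np.r_[c,0]+p[0]*ex+p[1]*ey+[0,0,p[2]] for p in np.array(pts,float)/1000])
E
python3 - <<'E'
from h import *
bp=[(-75,-105,70),(75,-105,70),(75,105,70),(-75,105,70)]
fin=[(-5,35,118),(5,35,118),(5,69,118),(-5,69,118)]
br=[(-45,-65,12),(45,-65,12),(45,65,12),(-45,65,12)]
pl=[(-5,-45,100),(5,-45,100),(5,45,100),(-5,45,100)]
out=[]
for n,r1,r2 in(("top",(250,340,195,305),(245,305,345,420)),("scene",(205,305,345,465),(180,265,225,300))):
    im=cv2.imread(f"pics/{n}0.png");row=[]
    for r,(c,psi),L in((r1,((.5214,.1748),-.155),(bp,fin)),(r2,((.5823,-.1692),-.141),(br,pl))):
        k=min(400/(r[3]-r[2]),300/(r[1]-r[0]))
        M=cv2.warpAffine(im,np.array([[k,0,-k*r[2]],[0,k,-k*r[0]]]),(400,300),flags=cv2.INTER_CUBIC)
        for l,col in zip(L,((0,255,255),(0,0,255))):
            p=(proj(n,box(c,psi,l))-[r[2],r[0]])*k
            cv2.polylines(M,[(p*16).round().astype(int)],True,col,1,cv2.LINE_AA,4)
        row.append(M)
    out.append(np.hstack(row))
cv2.imwrite("pics/ov.png",np.vstack(out))
E
```

```text
(no output)
```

View pics/ov.png

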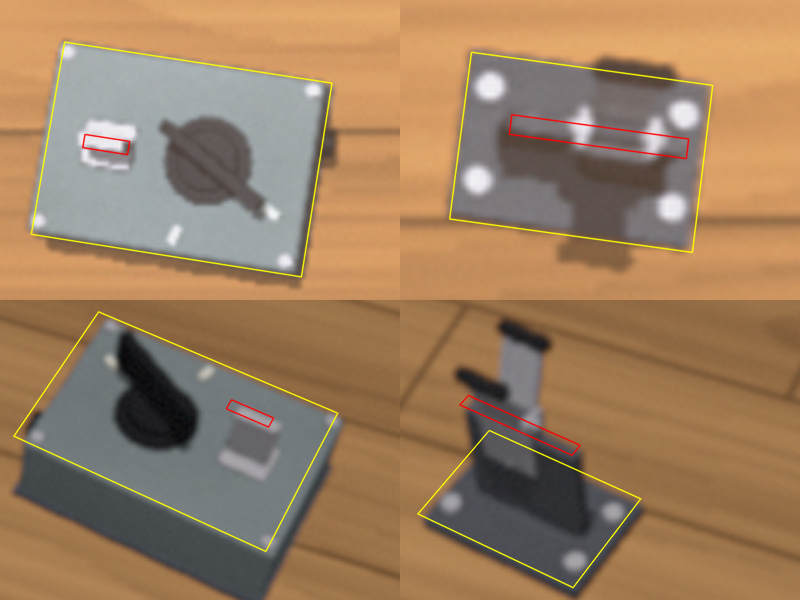

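The overlay fits the box and bracket in the top view to about 1–2 px. The scene view is offset by about 2 px. That is enough to set out, and closing on the bar will refine the axis position.

>>> {"op": "apply_moves", "data": {"steps": [{"gripper": 0.6,"tx": -25.5,"ty": 51.5},{"gripper": 0.6,"tx": -25.5,"ty": 51.5},{"gripper": 0.6,"tx": -25.5,"ty": 51.5},{"gripper": 0.6,"tx": -25.5,"ty": 51.5},{"gripper": 0.6,"tx": -25.5,"ty": 51.5},{"gripper": 0.6,"tx": -25.5,"ty": 51.5},{"gripper": 0.6,"tx": -25.5,"ty": 51.5},{"gripper": 0.6,"tx": -25.5,"ty": 51.5},{"gripper": 0.6},{"gripper": 0.6}], "force": 40}}

```text
invalid input at $.steps[0]: expected keys gripper, tx, ty, tz, yaw
```

>>> {"op": "apply_moves", "data": {"steps": [{"gripper": 0.6,"yaw": -0.163},{"gripper": 0.6,"yaw": -0.163},{"gripper": 0.6,"yaw": -0.163},{"gripper": 0.6,"yaw": -0.163},{"gripper": 0.6,"yaw": -0.163},{"gripper": 0.6,"yaw": -0.163},{"gripper": 0.6,"yaw": -0.163},{"gripper": 0.6,"yaw": -0.163},{"gripper": 0.6},{"gripper": 0.6}]}}

```text
invalid input at $.steps[0]: expected keys gripper, tx, ty, tz, yaw
```

```bash
cat >> h.py <<'E'
def go(x,y,z=None,a=None):
    s=sense();p=s["ee_pos"];R=cv2.Rodrigues(s["eef_rot"])[0];A=np.arctan2(R[1,0],R[0,0])
    d=np.array([x,y,p[2] if z is None else z])-p
    print("t",s["time_s"],"pos",p.round(4),"a",A.round(4),"tilt",R[2].round(3),"w",round(s["gripper_width"],4),"F",s["wrist_force"].round(1),"M",s["moment"].round(2),"j6",s["joint_pos"][5].round(2))
    print("tool delta mm",(R.T@d*1000).round(1), "yaw",None if a is None else round(A-a,4))
E
python3 -c "
from h import *
go(.518,.152,.106,2.465)
im=capture('top');cv2.imwrite('pics/t1.png',cv2.resize(im[230:360,180:330],None,fx=4,fy=4,interpolation=2))
"
```

```text
t 0.1 pos [0.2195 0.5041 0.2569] a 1.16 tilt [-0.001 -0.    -1.   ] w 0.0877 F [ 0.8  0.3 -0.2] M [ 0.01  0.02 -0.03] j6 -0.22
tool delta mm [-203.4  414.3  151.1] yaw -1.305
```

View pics/t1.png

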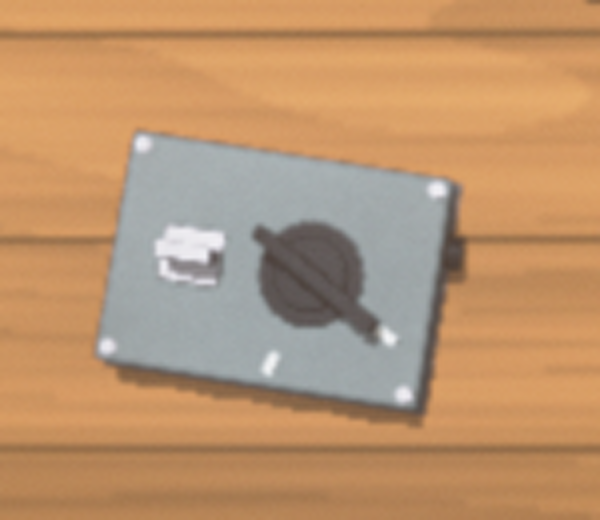

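The picture shows the unmoved box, because the calls were refused: each row needs all five keys.

>>> {"op": "apply_moves", "data": {"steps": [{"gripper": 0.6,"tx": -25.4,"ty": 51.8,"tz": 0,"yaw": 0},{"gripper": 0.6,"tx": -25.4,"ty": 51.8,"tz": 0,"yaw": 0},{"gripper": 0.6,"tx": -25.4,"ty": 51.8,"tz": 0,"yaw": 0},{"gripper": 0.6,"tx": -25.4,"ty": 51.8,"tz": 0,"yaw": 0},{"gripper": 0.6,"tx": -25.4,"ty": 51.8,"tz": 0,"yaw": 0},{"gripper": 0.6,"tx": -25.4,"ty": 51.8,"tz": 0,"yaw": 0},{"gripper": 0.6,"tx": -25.4,"ty": 51.8,"tz": 0,"yaw": 0},{"gripper": 0.6,"tx": -25.4,"ty": 51.8,"tz": 0,"yaw": 0},{"gripper": 0.6,"tx": 0,"ty": 0,"tz": 0,"yaw": 0}], "force": 40}}

```text
time_s: 1.27
ee_pos: [0.5202, 0.1496, 0.2566]
eef_rot: [-2.632, -1.716, 0.001]
wrist_force: [0.6, 0.6, -0.2]
gripper_width: 0.0351
```

>>> {"op": "apply_moves", "data": {"steps": [{"gripper": 0.6,"tx": 0,"ty": 0,"tz": 0,"yaw": -0.163},{"gripper": 0.6,"tx": 0,"ty": 0,"tz": 0,"yaw": -0.163},{"gripper": 0.6,"tx": 0,"ty": 0,"tz": 0,"yaw": -0.163},{"gripper": 0.6,"tx": 0,"ty": 0,"tz": 0,"yaw": -0.163},{"gripper": 0.6,"tx": 0,"ty": 0,"tz": 0,"yaw": -0.163},{"gripper": 0.6,"tx": 0,"ty": 0,"tz": 0,"yaw": -0.163},{"gripper": 0.6,"tx": 0,"ty": 0,"tz": 0,"yaw": -0.163},{"gripper": 0.6,"tx": 0,"ty": 0,"tz": 0,"yaw": -0.163},{"gripper": 0.6,"tx": 0,"ty": 0,"tz": 0,"yaw": 0},{"gripper": 0.6,"tx": 0,"ty": 0,"tz": 0,"yaw": 0}]}}

```text
time_s: 2.52
ee_pos: [0.5181, 0.1529, 0.2574]
eef_rot: [-1.048, -2.961, 0.0]
wrist_force: [-0.1, 0.1, 0.2]
gripper_width: 0.0354
```

```bash
python3 -c "
from h import *
go(.518,.152,.106,2.465)
im=capture('scene');cv2.imwrite('pics/s1.png',cv2.resize(im[120:320,330:530],None,fx=3,fy=3,interpolation=2))
"
```

```text
t 2.525 pos [0.5181 0.1529 0.2574] a 2.4614 tilt [ 0. -0. -1.] w 0.0354 F [-0.1  0.1  0.2] M [0.06 0.01 0.05] j6 -2.39
tool delta mm [ -0.5  -0.7 151.4] yaw -0.0036
```

View pics/s1.png

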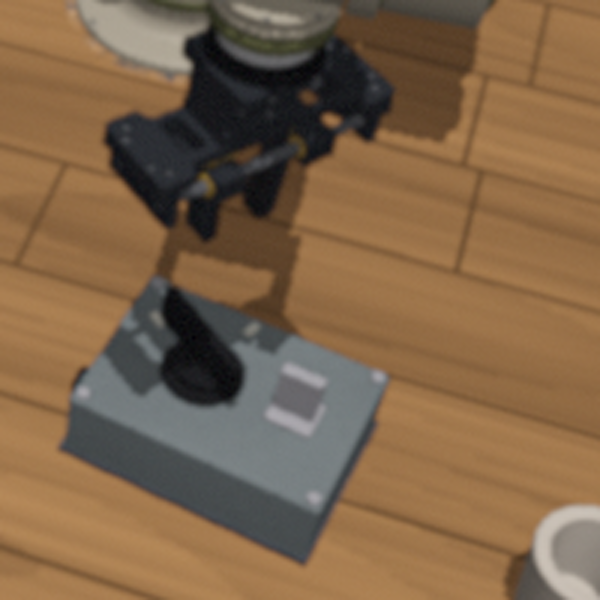

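The gripper is above the isolator with its jaws across the bar. Now I descend in stages, then close gently.

>>> {"op": "apply_moves", "data": {"steps": [{"gripper": 0.6,"tx": 0,"ty": 0,"tz": 40,"yaw": 0},{"gripper": 0.6,"tx": 0,"ty": 0,"tz": 40,"yaw": 0},{"gripper": 0.6,"tx": 0,"ty": 0,"tz": 20,"yaw": 0},{"gripper": 0.6,"tx": 0,"ty": 0,"tz": 13,"yaw": 0},{"gripper": 0.6,"tx": 0,"ty": 0,"tz": 13,"yaw": 0},{"gripper": 0.6,"tx": 0,"ty": 0,"tz": 13,"yaw": 0},{"gripper": 0.6,"tx": 0,"ty": 0,"tz": 12,"yaw": 0},{"gripper": 0.6,"tx": 0,"ty": 0,"tz": 0,"yaw": 0}]}}

```text
time_s: 3.58
ee_pos: [0.5181, 0.1524, 0.1057]
eef_rot: [-1.044, -2.962, 0.001]
wrist_force: [-0.1, 0.2, 0.1]
gripper_width: 0.0351
```

>>> {"op": "apply_moves", "data": {"steps": [{"gripper": 0.95,"tx": 0,"ty": 0,"tz": 0,"yaw": 0},{"gripper": 0.95,"tx": 0,"ty": 0,"tz": 0,"yaw": 0},{"gripper": 0.95,"tx": 0,"ty": 0,"tz": 0,"yaw": 0},{"gripper": 0.95,"tx": 0,"ty": 0,"tz": 0,"yaw": 0}], "force": 12}}

```text
time_s: 4.08
ee_pos: [0.5177, 0.1531, 0.1068]
eef_rot: [-1.043, -2.962, -0.001]
wrist_force: [-3.3, 3.8, 3.8]
gripper_width: 0.0098
```

```bash
python3 -c "
from h import *
go(.518,.152,.106,2.465)"
```

```text
t 4.075 pos [0.5177 0.1531 0.1068] a 2.4642 tilt [ 0.002  0.    -1.   ] w 0.0098 F [-3.3  3.8  3.8] M [0.61 0.55 0.07] j6 -2.4
tool delta mm [-0.9 -0.6  0.8] yaw -0.0008
```

>>> {"op": "apply_moves", "data": {"steps": [{"gripper": 0.95,"tx": 0.8,"ty": 0,"tz": 0,"yaw": 0},{"gripper": 0.95,"tx": 0,"ty": 0,"tz": 0,"yaw": 0},{"gripper": 0.95,"tx": 0,"ty": 0,"tz": 0,"yaw": 0.14},{"gripper": 0.95,"tx": 0,"ty": 0,"tz": 0,"yaw": 0.14},{"gripper": 0.95,"tx": 0,"ty": 0,"tz": 0,"yaw": 0.14},{"gripper": 0.95,"tx": 0,"ty": 0,"tz": 0,"yaw": 0.14},{"gripper": 0.95,"tx": 0,"ty": 0,"tz": 0,"yaw": 0.14},{"gripper": 0.95,"tx": 0,"ty": 0,"tz": 0,"yaw": 0.14},{"gripper": 0.95,"tx": 0,"ty": 0,"tz": 0,"yaw": 0.14},{"gripper": 0.95,"tx": 0,"ty": 0,"tz": 0,"yaw": 0.14}], "force": 50}}

```text
time_s: 5.32
ee_pos: [0.5161, 0.1576, 0.1068]
eef_rot: [-2.456, -1.945, -0.006]
wrist_force: [-8.3, 32.9, 7.1]
gripper_width: 0.0096
```

```bash
python3 -c "
from h import *
go(.518,.152,.106,-.155)"
```

```text
t 5.325 pos [0.5161 0.1576 0.1068] a 1.3393 tilt [ 0.008 -0.004 -1.   ] w 0.0096 F [-8.3 32.9  7.1] M [ 4.95  1.18 -0.04] j6 -1.27
tool delta mm [-5.   3.1  0.7] yaw 1.4943
```

The +33 N in y says the axis is about 5 mm further in +y than I assumed, which agrees with the scene view. I shift the command to relieve it.

>>> {"op": "apply_moves", "data": {"steps": [{"gripper": 0.95,"tx": 3,"ty": 1,"tz": 0,"yaw": 0},{"gripper": 0.95,"tx": 2.5,"ty": 1,"tz": 0,"yaw": 0},{"gripper": 0.95,"tx": 0,"ty": 0,"tz": 0,"yaw": 0},{"gripper": 0.95,"tx": 0,"ty": 0,"tz": 0,"yaw": 0}]}}

```text
time_s: 5.82
ee_pos: [0.5164, 0.1581, 0.1067]
eef_rot: [-2.453, -1.952, 0.014]
wrist_force: [-24.3, -0.4, 19.3]
gripper_width: 0.0099
```

```bash
python3 -c "
from h import *
go(.521,.158,.106,-.155)"
```

```text
t 5.825 pos [0.5164 0.1581 0.1067] a 1.3442 tilt [-0.003 -0.01  -1.   ] w 0.0099 F [-24.3  -0.4  19.3] M [ 0.06  3.57 -0.29] j6 -1.27
tool delta mm [0.9 4.5 0.6] yaw 1.4992
```

Solving from the two grip poses puts the axis near (0.521, 0.157), so I'm holding the bar 5 mm off it. I'll let the handle settle in the middle detent, recentre and regrip.

>>> {"op": "apply_moves", "data": {"steps": [{"gripper": 0.6,"tx": 0,"ty": 0,"tz": 0,"yaw": 0},{"gripper": 0.6,"tx": 0,"ty": 0,"tz": 0,"yaw": 0},{"gripper": 0.6,"tx": 0,"ty": 0,"tz": 0,"yaw": 0.1},{"gripper": 0.6,"tx": 0,"ty": 0,"tz": 0,"yaw": 0.09},{"gripper": 0.6,"tx": 0,"ty": 0,"tz": 0,"yaw": 0},{"gripper": 0.6,"tx": 0,"ty": 0,"tz": 0,"yaw": 0}], "force": 12}}

```text
time_s: 6.58
ee_pos: [0.5212, 0.1578, 0.1064]
eef_rot: [2.631, 1.716, 0.0]
wrist_force: [-0.1, 1.2, -0.3]
gripper_width: 0.0353
```

```bash
python3 -c "
from h import *
go(.521,.157,.106,1.155)"
```

```text
t 6.575 pos [0.5212 0.1578 0.1064] a 1.1557 tilt [ 0.  0. -1.] w 0.0353 F [-0.1  1.2 -0.3] M [ 0.04 -0.01 -0.01] j6 -1.08
tool delta mm [-0.8  0.2  0.4] yaw 0.0007
```

>>> {"op": "apply_moves", "data": {"steps": [{"gripper": 0.95,"tx": 0,"ty": 0,"tz": 0,"yaw": 0},{"gripper": 0.95,"tx": 0,"ty": 0,"tz": 0,"yaw": 0},{"gripper": 0.95,"tx": 0,"ty": 0,"tz": 0,"yaw": 0},{"gripper": 0.95,"tx": 0,"ty": 0,"tz": 0,"yaw": 0}]}}

```text
time_s: 7.08
ee_pos: [0.5206, 0.1571, 0.1064]
eef_rot: [2.632, 1.714, -0.003]
wrist_force: [-2.2, -5.0, 1.3]
gripper_width: 0.0099
```

>>> {"op": "apply_moves", "data": {"steps": [{"gripper": 0.95,"tx": 0,"ty": 0,"tz": 0,"yaw": 0},{"gripper": 0.95,"tx": 0,"ty": 0,"tz": 0,"yaw": 0.13},{"gripper": 0.95,"tx": 0,"ty": 0,"tz": 0,"yaw": 0.13},{"gripper": 0.95,"tx": 0,"ty": 0,"tz": 0,"yaw": 0.13},{"gripper": 0.95,"tx": 0,"ty": 0,"tz": 0,"yaw": 0.13},{"gripper": 0.95,"tx": 0,"ty": 0,"tz": 0,"yaw": 0.13},{"gripper": 0.95,"tx": 0,"ty": 0,"tz": 0,"yaw": 0}], "force": 50}}

```text
time_s: 7.95
ee_pos: [0.5207, 0.1571, 0.1064]
eef_rot: [3.042, 0.782, -0.002]
wrist_force: [-1.1, -5.2, 2.0]
gripper_width: 0.0096
```

```bash
python3 -c "
from h import *
go(.521,.157,.106,-.155)"
```

```text
t 7.95 pos [0.5207 0.1571 0.1064] a 0.5031 tilt [-0.002  0.001 -1.   ] w 0.0096 F [-1.1 -5.2  2. ] M [-0.72  0.31  0.04] j6 -0.43
tool delta mm [0.2 0.3 0.4] yaw 0.6581
```

>>> {"op": "apply_moves", "data": {"steps": [{"gripper": 0.95,"tx": 0,"ty": 0,"tz": 0,"yaw": 0.13},{"gripper": 0.95,"tx": 0,"ty": 0,"tz": 0,"yaw": 0.13},{"gripper": 0.95,"tx": 0,"ty": 0,"tz": 0,"yaw": 0.13},{"gripper": 0.95,"tx": 0,"ty": 0,"tz": 0,"yaw": 0.13},{"gripper": 0.95,"tx": 0,"ty": 0,"tz": 0,"yaw": 0.1},{"gripper": 0.95,"tx": 0,"ty": 0,"tz": 0,"yaw": 0.04},{"gripper": 0.95,"tx": 0,"ty": 0,"tz": 0,"yaw": 0},{"gripper": 0.95,"tx": 0,"ty": 0,"tz": 0,"yaw": 0}]}}

```text
time_s: 8.95
ee_pos: [0.5208, 0.1571, 0.1064]
eef_rot: [3.131, -0.244, -0.001]
wrist_force: [-1.7, -4.8, 1.0]
gripper_width: 0.0095
```

```bash
python3 -c "
from h import *
go(.521,.157,.106,-.155)"
```

```text
t 8.95 pos [0.5208 0.1571 0.1064] a -0.1555 tilt [-0.001  0.002 -1.   ] w 0.0095 F [-1.7 -4.8  1. ] M [-0.78  0.32 -0.02] j6 0.23
tool delta mm [0.2 0.1 0.4] yaw -0.0005
```

>>> {"op": "apply_moves", "data": {"steps": [{"gripper": 0.95,"tx": 0,"ty": 0,"tz": 0,"yaw": 0.03},{"gripper": 0.95,"tx": 0,"ty": 0,"tz": 0,"yaw": 0.03},{"gripper": 0.95,"tx": 0,"ty": 0,"tz": 0,"yaw": 0}]}}

```text
time_s: 9.32
ee_pos: [0.5208, 0.1572, 0.1064]
eef_rot: [3.122, -0.336, -0.001]
wrist_force: [-2.0, -5.2, 0.7]
gripper_width: 0.0096
```

```bash
python3 -c "
from h import *
go(.521,.157,.106,-.155)"
```

```text
t 9.325 pos [0.5208 0.1572 0.1064] a -0.2142 tilt [-0.     0.002 -1.   ] w 0.0096 F [-2.  -5.2  0.7] M [-0.86  0.28  0.75] j6 0.29
tool delta mm [0.3 0.1 0.4] yaw -0.0592
```

The reaction moment of 0.75 N m shows the handle is against the OFF stop. I release, rise and go above the clip.

>>> {"op": "apply_moves", "data": {"steps": [{"gripper": 0.95,"tx": 0,"ty": 0,"tz": 0,"yaw": -0.055},{"gripper": 0.6,"tx": 0,"ty": 0,"tz": 0,"yaw": 0},{"gripper": 0.6,"tx": 0,"ty": 0,"tz": 0,"yaw": 0},{"gripper": 0.6,"tx": 0,"ty": 0,"tz": 0,"yaw": 0},{"gripper": 0.6,"tx": 0,"ty": 0,"tz": -25,"yaw": 0},{"gripper": 0.6,"tx": 0,"ty": 0,"tz": -50,"yaw": 0},{"gripper": 0.6,"tx": 0,"ty": 0,"tz": -50,"yaw": 0},{"gripper": 0.6,"tx": 0,"ty": 0,"tz": -35,"yaw": 0}]}}

```text
time_s: 10.32
ee_pos: [0.5211, 0.158, 0.2688]
eef_rot: [-3.131, 0.253, -0.004]
wrist_force: [0.8, 0.8, 0.3]
gripper_width: 0.0352
```

>>> {"op": "apply_moves", "data": {"steps": [{"gripper": 0,"tx": 16,"ty": 45,"tz": 0,"yaw": 0},{"gripper": 0,"tx": 16,"ty": 45,"tz": 0,"yaw": 0},{"gripper": 0,"tx": 16,"ty": 45,"tz": 0,"yaw": 0},{"gripper": 0,"tx": 16,"ty": 45,"tz": 0,"yaw": 0},{"gripper": 0,"tx": 16,"ty": 45,"tz": 0,"yaw": 0},{"gripper": 0,"tx": 16,"ty": 45,"tz": 0,"yaw": 0},{"gripper": 0,"tx": 16,"ty": 45,"tz": 0,"yaw": 0},{"gripper": 0,"tx": 0,"ty": 0,"tz": 0,"yaw": 0},{"gripper": 0,"tx": 0,"ty": 0,"tz": 0,"yaw": 0}]}}

```text
time_s: 11.45
ee_pos: [0.5809, -0.1704, 0.2663]
eef_rot: [-3.131, 0.253, 0.0]
wrist_force: [0.1, -0.2, 0.4]
gripper_width: 0.0882
```

```bash
python3 - <<'E'
from h import *
go(.583,-.172,.166,-.143)
t=capture('top');s=capture('scene')
cv2.imwrite('pics/t2raw.png',t);cv2.imwrite('pics/s2raw.png',s)
a=cv2.resize(t[250:350,190:310],None,fx=3.3,fy=3.3,interpolation=2)
b=cv2.resize(s[100:280,200:320],None,fx=3.3,fy=3.3,interpolation=2)
M=np.zeros((600,800,3),np.uint8);M[:a.shape[0],:a.shape[1]]=a;M[:b.shape[0],400:400+b.shape[1]]=b
# predicted lock point and handle/fin ends on picture
A=np.array([.5208,.157]);psi=-.155
c=A+.025*np.array([-np.sin(psi),np.cos(psi)])
p=(proj('top',box(c,psi,[(0,-65,118),(0,30,118),(0,35,118),(0,69,118)]))-[190,250])*3.3
for q in p: cv2.circle(M,tuple(q.round().astype(int)),3,(0,0,255),1)
tc=sense()["ee_pos"];q=(proj('scene',[tc])[0]-[200,100])*3.3;cv2.circle(M,(int(q[0]+400),int(q[1])),3,(0,0,255),1)
cv2.imwrite('pics/m2.png',M)
E
```

```text
t 11.45 pos [ 0.5809 -0.1704  0.2663] a -0.161 tilt [-0.    -0.001 -1.   ] w 0.0882 F [ 0.1 -0.2  0.4] M [-0.03  0.08 -0.01] j6 -0.32
tool delta mm [  2.4   1.3 100.3] yaw -0.018
```

View pics/m2.png

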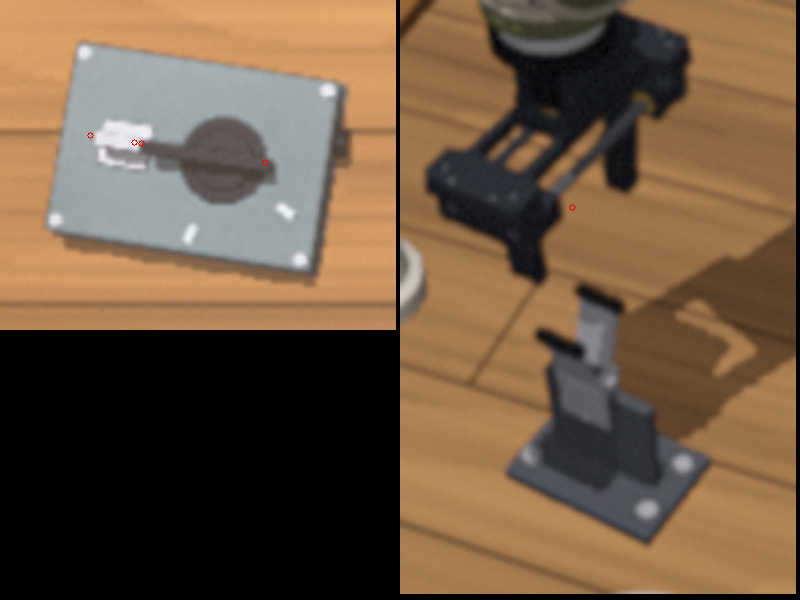

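The handle is OFF and in line with the fin. The red dots show the top calibration is off by about 6 mm in y, consistent with before. The gripper is centred over the clip's pads, so I descend.

>>> {"op": "apply_moves", "data": {"steps": [{"gripper": 0,"tx": 2.5,"ty": 2.3,"tz": 20,"yaw": -0.018},{"gripper": 0,"tx": 0,"ty": 0,"tz": 25,"yaw": 0},{"gripper": 0,"tx": 0,"ty": 0,"tz": 20,"yaw": 0},{"gripper": 0,"tx": 0,"ty": 0,"tz": 15,"yaw": 0},{"gripper": 0,"tx": 0,"ty": 0,"tz": 12,"yaw": 0},{"gripper": 0,"tx": 0,"ty": 0,"tz": 9,"yaw": 0},{"gripper": 0,"tx": 0,"ty": 0,"tz": 0,"yaw": 0}]}}

```text
time_s: 12.42
ee_pos: [0.583, -0.1736, 0.1651]
eef_rot: [-3.133, 0.224, 0.001]
wrist_force: [0.5, 0.9, -0.3]
gripper_width: 0.0883
```

```bash
python3 - <<'E'
from h import *
go(.583,-.173,.166,-.143)
t=capture('top');s=capture('scene')
a=cv2.resize(t[210:310,330:430],None,fx=4,fy=4,interpolation=2)
b=cv2.resize(s[130:280,200:300],None,fx=4,fy=4,interpolation=2)
M=np.zeros((600,800,3),np.uint8);M[:400,:400]=a;M[:600,400:]=b
cv2.imwrite('pics/m3.png',M)
E
```

```text
t 12.425 pos [ 0.583  -0.1736  0.1651] a -0.143 tilt [-0.001 -0.    -1.   ] w 0.0883 F [ 0.5  0.9 -0.3] M [-0.07  0.05 -0.01] j6 -0.34
tool delta mm [-0.1 -0.6 -0.9] yaw 0.0
```

View pics/m3.png

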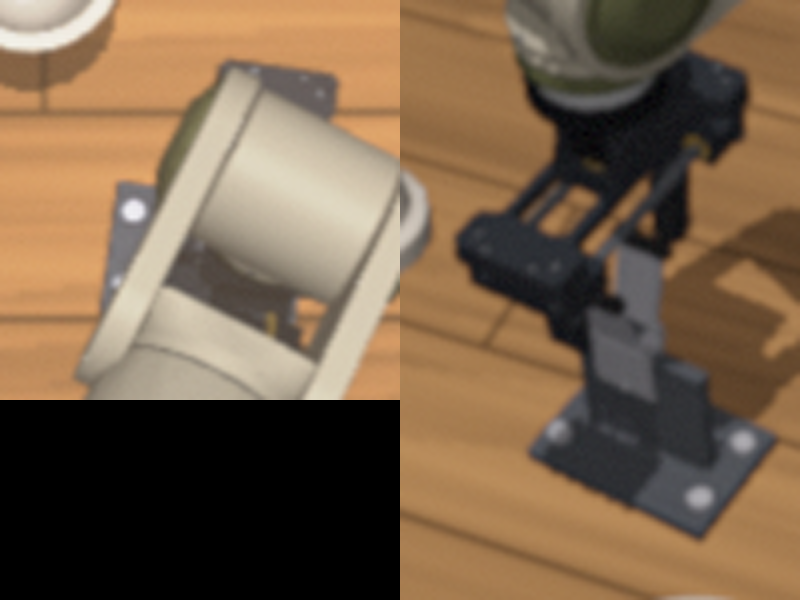

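The fingers straddle the two pads, centred to within 2–3 mm. Now I squeeze.

>>> {"op": "apply_moves", "data": {"steps": [{"gripper": 0.35,"tx": 0,"ty": 0,"tz": 0,"yaw": 0},{"gripper": 0.35,"tx": 0,"ty": 0,"tz": 0,"yaw": 0},{"gripper": 0.45,"tx": 0,"ty": 0,"tz": -1,"yaw": 0},{"gripper": 0.55,"tx": 0,"ty": 0,"tz": -1,"yaw": 0},{"gripper": 0.65,"tx": 0,"ty": 0,"tz": -1,"yaw": 0},{"gripper": 0.65,"tx": 0,"ty": 0,"tz": 0,"yaw": 0},{"gripper": 0.65,"tx": 0,"ty": 0,"tz": 0,"yaw": 0}], "force": 25}}

```text
time_s: 13.4
ee_pos: [0.5838, -0.174, 0.171]
eef_rot: [3.132, -0.224, 0.006]
wrist_force: [-1.4, 1.3, 12.8]
gripper_width: 0.0372
```

```bash
python3 - <<'E'
from h import *
go(.583,-.173,.166,-.143)
E
```

```text
t 13.4 pos [ 0.5838 -0.174   0.171 ] a -0.1428 tilt [ 0.004  0.001 -1.   ] w 0.0372 F [-1.4  1.3 12.8] M [ 0.17  0.47 -0.  ] j6 -0.34
tool delta mm [-1.  -0.8  5. ] yaw 0.0002
```

Fully squeezed (37 mm) and still seated, with the TCP 71 mm above the clip's origin. I lift it.

>>> {"op": "apply_moves", "data": {"steps": [{"gripper": 0.65,"tx": 0,"ty": 0,"tz": -5,"yaw": 0},{"gripper": 0.65,"tx": 0,"ty": 0,"tz": -10,"yaw": 0},{"gripper": 0.65,"tx": 0,"ty": 0,"tz": -15,"yaw": 0},{"gripper": 0.65,"tx": 0,"ty": 0,"tz": -20,"yaw": 0},{"gripper": 0.65,"tx": 0,"ty": 0,"tz": -20,"yaw": 0},{"gripper": 0.65,"tx": 0,"ty": 0,"tz": -20,"yaw": 0},{"gripper": 0.65,"tx": 0,"ty": 0,"tz": -10,"yaw": 0},{"gripper": 0.65,"tx": 0,"ty": 0,"tz": 0,"yaw": 0}]}}

```text
time_s: 14.4
ee_pos: [0.5832, -0.1737, 0.269]
eef_rot: [3.133, -0.224, 0.002]
wrist_force: [0.3, -0.4, -2.0]
gripper_width: 0.0366
```

```bash
python3 - <<'E'
from h import *
go(.530,.214,.268,-.155)
s=capture('scene');cv2.imwrite('pics/m4.png',cv2.resize(s[80:280,200:350],None,fx=3,fy=3,interpolation=2))
E
```

```text
t 14.4 pos [ 0.5832 -0.1737  0.269 ] a -0.143 tilt [ 0.001  0.    -1.   ] w 0.0366 F [ 0.3 -0.4 -2. ] M [-0.07  0.13  0.01] j6 -0.34
tool delta mm [-107.9 -376.2    0.8] yaw 0.012
```

View pics/m4.png

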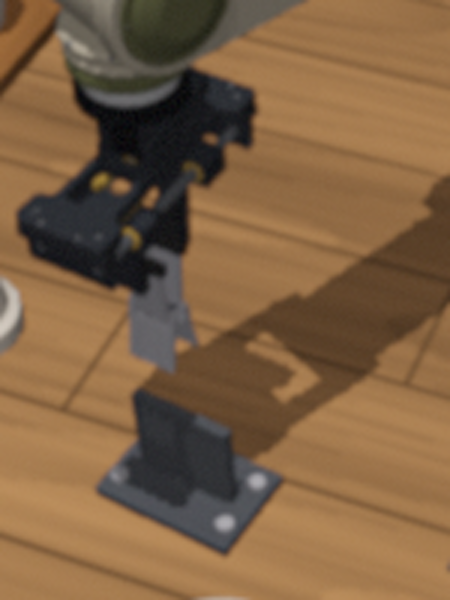

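The clip came off upright and is held, with a 2 N weight reading. I carry it above the lock point.

>>> {"op": "apply_moves", "data": {"steps": [{"gripper": 0.65,"tx": -7,"ty": -20,"tz": 0,"yaw": 0.012},{"gripper": 0.65,"tx": -12.5,"ty": -45,"tz": 0,"yaw": 0},{"gripper": 0.65,"tx": -12.5,"ty": -45,"tz": 0,"yaw": 0},{"gripper": 0.65,"tx": -12.5,"ty": -45,"tz": 0,"yaw": 0},{"gripper": 0.65,"tx": -12.5,"ty": -45,"tz": 0,"yaw": 0},{"gripper": 0.65,"tx": -12.5,"ty": -45,"tz": 0,"yaw": 0},{"gripper": 0.65,"tx": -12.5,"ty": -45,"tz": 0,"yaw": 0},{"gripper": 0.65,"tx": -12.5,"ty": -45,"tz": 0,"yaw": 0},{"gripper": 0.65,"tx": -10,"ty": -35,"tz": 0,"yaw": 0},{"gripper": 0.65,"tx": 0,"ty": 0,"tz": 0,"yaw": 0}]}}

```text
time_s: 15.7
ee_pos: [0.5359, 0.2099, 0.2675]
eef_rot: [3.132, -0.238, -0.003]
wrist_force: [0.0, -1.2, -2.2]
gripper_width: 0.0371
```

>>> {"op": "apply_moves", "data": {"steps": [{"gripper": 0.65,"tx": 0,"ty": 0,"tz": 15,"yaw": 0},{"gripper": 0.65,"tx": 0,"ty": 0,"tz": 15,"yaw": 0},{"gripper": 0.65,"tx": 0,"ty": 0,"tz": 0,"yaw": 0},{"gripper": 0.65,"tx": 0,"ty": 0,"tz": 0,"yaw": 0}]}}

```text
time_s: 16.2
ee_pos: [0.537, 0.2075, 0.2385]
eef_rot: [-3.132, 0.244, -0.0]
wrist_force: [-0.5, 0.2, -0.9]
gripper_width: 0.0368
```

```bash
python3 - <<'E'
from h import *
go(.530,.214,.268,-.155)
print("jaw tip carry pic", onz("scene",[(152/3+200-.3,361/3+80-.3)],.164))
s=capture('scene');cv2.imwrite('pics/s5raw.png',s)
M=cv2.resize(s[140:290,350:480],None,fx=4,fy=4,interpolation=2)
A=np.array([.5208,.157]);psi=-.155
c=A+.025*np.array([-np.sin(psi),np.cos(psi)])
for P in box(c,psi,[(0,-65,118),(0,30,118),(0,35,118),(0,69,118)]):
    q=(proj('scene',[P])[0]-[350,140]+.5)*4;cv2.circle(M,tuple(q.round().astype(int)),3,(0,0,255),1)
cv2.imwrite('pics/m5.png',M)
E
```

```text
t 16.2 pos [0.537  0.2075 0.2385] a -0.1557 tilt [ 0. -0. -1.] w 0.0368 F [-0.5  0.2 -0.9] M [-0.07  0.06  0.  ] j6 0.32
tool delta mm [ -7.9  -5.3 -29.5] yaw -0.0007
jaw tip carry pic [[ 0.59649588 -0.17748582  0.164     ]]
```

View pics/m5.png

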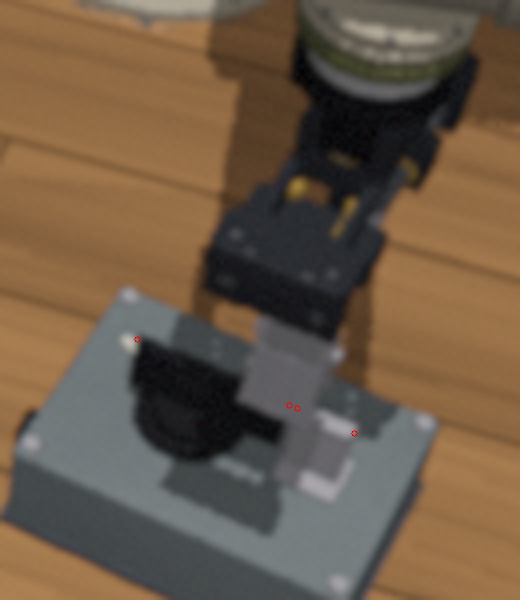

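The clip is held above the joint. The tool is 8 mm (x) and 5 mm (y) short of target because some rows were limited. I check the clip's offset along the edge from the jaw tip at crop (275,407).

```bash
python3 - <<'E'
from h import *
P=onz("scene",[(350+275/4-.4,140+407/4-.4)],.1335)[0];p=sense()["ee_pos"];a=-.1557
R=np.array([[np.cos(a),np.sin(a)],[np.sin(a),-np.cos(a)]])
print(P,"jaw rel TCP in tool x,y mm",R@(P-p)[:2]*1000)
# scene bias: gap between dots vs picture: bar short end actual vs predicted
A=np.array([.5208,.157]);psi=-.155;c=A+.025*np.array([-np.sin(psi),np.cos(psi)])
print(proj("scene",box(c,psi,[(-5,-65,118),(5,-65,118),(5,69,118),(5,35,118),(5,69,70),(5,35,70)]))*4-[1400,560]+2)
E
```

```text
[0.54687856 0.20534872 0.1335    ] jaw rel TCP in tool x,y mm [10.09176239  0.73771513]
[[140.2409846  333.1374732 ]
 [132.74997619 344.5871642 ]
 [350.26397593 438.73865858]
 [293.72448476 414.24742415]
 [334.15582265 489.37907216]
 [279.56236291 465.25739501]]
```

>>> {"op": "apply_moves", "data": {"steps": [{"gripper": 0.65,"tx": -4,"ty": -3.4,"tz": 0,"yaw": 0},{"gripper": 0.65,"tx": -4,"ty": -3.4,"tz": 0,"yaw": 0},{"gripper": 0.65,"tx": 0,"ty": 0,"tz": 0,"yaw": 0},{"gripper": 0.65,"tx": 0,"ty": 0,"tz": 6,"yaw": 0},{"gripper": 0.65,"tx": 0,"ty": 0,"tz": 0,"yaw": 0}]}}

```text
time_s: 16.88
ee_pos: [0.5297, 0.2158, 0.2318]
eef_rot: [3.132, -0.243, -0.002]
wrist_force: [0.3, 0.6, -1.0]
gripper_width: 0.0372
```

```bash
python3 - <<'E'
from h import *
go(.5299,.2155,.189,-.155)
E
```

```text
t 16.875 pos [0.5297 0.2158 0.2318] a -0.1551 tilt [-0.001  0.    -1.   ] w 0.0372 F [ 0.3  0.6 -1. ] M [-0.06  0.1   0.01] j6 0.34
tool delta mm [ 0.3  0.3 42.8] yaw -0.0001
```

Now lower it in small steps.

>>> {"op": "apply_moves", "data": {"steps": [{"gripper": 0.65,"tx": 0,"ty": 0,"tz": 6,"yaw": 0},{"gripper": 0.65,"tx": 0,"ty": 0,"tz": 6,"yaw": 0},{"gripper": 0.65,"tx": 0,"ty": 0,"tz": 6,"yaw": 0},{"gripper": 0.65,"tx": 0,"ty": 0,"tz": 6,"yaw": 0},{"gripper": 0.65,"tx": 0,"ty": 0,"tz": 0,"yaw": 0}]}}

```text
time_s: 17.5
ee_pos: [0.5297, 0.2159, 0.2079]
eef_rot: [3.132, -0.243, -0.002]
wrist_force: [-0.6, -0.3, -1.1]
gripper_width: 0.037
```

>>> {"op": "apply_moves", "data": {"steps": [{"gripper": 0.65,"tx": 0,"ty": 0,"tz": 6,"yaw": 0},{"gripper": 0.65,"tx": 0,"ty": 0,"tz": 6,"yaw": 0},{"gripper": 0.65,"tx": 0,"ty": 0,"tz": 4,"yaw": 0},{"gripper": 0.65,"tx": 0,"ty": 0,"tz": 2,"yaw": 0},{"gripper": 0.65,"tx": 0,"ty": 0,"tz": 0,"yaw": 0}]}}

```text
time_s: 18.12
ee_pos: [0.5299, 0.2159, 0.1904]
eef_rot: [3.132, -0.243, -0.0]
wrist_force: [0.3, 0.2, -1.4]
gripper_width: 0.0366
```

```bash
python3 - <<'E'
from h import *
go(.5299,.2155,.189,-.155)
E
```

```text
t 18.125 pos [0.5299 0.2159 0.1904] a -0.155 tilt [-0.  0. -1.] w 0.0366 F [ 0.3  0.2 -1.4] M [-0.06  0.08 -0.05] j6 0.34
tool delta mm [0.1 0.4 1.4] yaw 0.0
```

>>> {"op": "apply_moves", "data": {"steps": [{"gripper": 0.65,"tx": 0,"ty": 0,"tz": 1.5,"yaw": 0},{"gripper": 0.65,"tx": 0,"ty": 0,"tz": 1.5,"yaw": 0},{"gripper": 0.65,"tx": 0,"ty": 0,"tz": 0,"yaw": 0},{"gripper": 0.65,"tx": 0,"ty": 0,"tz": 0,"yaw": 0}]}}

```text
time_s: 18.62
ee_pos: [0.5302, 0.2161, 0.189]
eef_rot: [-3.131, 0.243, -0.004]
wrist_force: [-2.5, -0.2, 7.8]
gripper_width: 0.0369
```

```bash
python3 - <<'E'
from h import *
go(.5299,.2155,.189,-.155)
s=capture('scene');cv2.imwrite('pics/m6.png',cv2.resize(s[140:290,350:480],None,fx=4,fy=4,interpolation=2))
E
```

```text
t 18.625 pos [0.5302 0.2161 0.189 ] a -0.1549 tilt [ 0.002 -0.001 -1.   ] w 0.0369 F [-2.5 -0.2  7.8] M [-0.06  0.54 -0.02] j6 0.34
tool delta mm [-0.3  0.6  0. ] yaw 0.0001
```

View pics/m6.png

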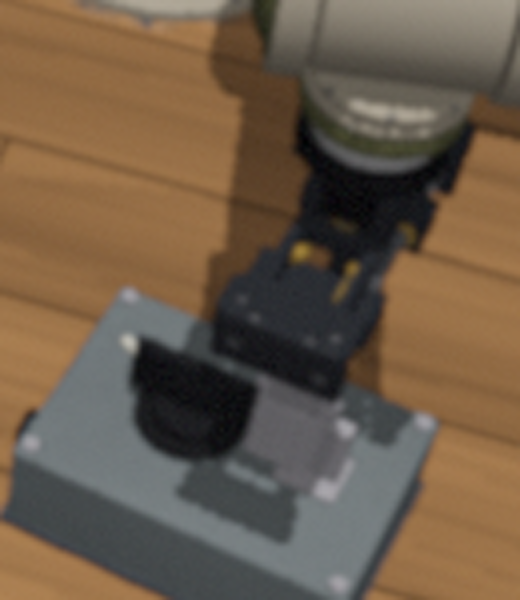

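The stop touched exactly at the predicted height (TCP 0.189 m, 8 N), and the jaws straddle the joint to within about 1 mm. I open while following the pads down, then withdraw.

>>> {"op": "apply_moves", "data": {"steps": [{"gripper": 0.56,"tx": 0,"ty": 0,"tz": 1,"yaw": 0},{"gripper": 0.5,"tx": 0,"ty": 0,"tz": 1,"yaw": 0},{"gripper": 0.44,"tx": 0,"ty": 0,"tz": 1,"yaw": 0},{"gripper": 0.38,"tx": 0,"ty": 0,"tz": 1,"yaw": 0},{"gripper": 0.33,"tx": 0,"ty": 0,"tz": 1,"yaw": 0},{"gripper": 0.28,"tx": 0,"ty": 0,"tz": 0,"yaw": 0},{"gripper": 0.15,"tx": 0,"ty": 0,"tz": 0,"yaw": 0},{"gripper": 0,"tx": 0,"ty": 0,"tz": 0,"yaw": 0},{"gripper": 0,"tx": 0,"ty": 0,"tz": 0,"yaw": 0},{"gripper": 0,"tx": 0,"ty": 0,"tz": 0,"yaw": 0}]}}

```text
time_s: 19.92
ee_pos: [0.5299, 0.2159, 0.1824]
eef_rot: [3.132, -0.243, -0.0]
wrist_force: [0.1, -0.2, -0.1]
gripper_width: 0.0879
```

>>> {"op": "apply_moves", "data": {"steps": [{"gripper": 0,"tx": 0,"ty": 0,"tz": -10,"yaw": 0},{"gripper": 0,"tx": 0,"ty": 0,"tz": -20,"yaw": 0},{"gripper": 0,"tx": 0,"ty": 0,"tz": -40,"yaw": 0},{"gripper": 0,"tx": 0,"ty": 0,"tz": -40,"yaw": 0},{"gripper": 0,"tx": -40,"ty": 0,"tz": 0,"yaw": 0},{"gripper": 0,"tx": -45,"ty": -20,"tz": 0,"yaw": 0},{"gripper": 0,"tx": -45,"ty": -30,"tz": 0,"yaw": 0},{"gripper": 0,"tx": -45,"ty": -30,"tz": 0,"yaw": 0},{"gripper": 0,"tx": 0,"ty": -40,"tz": 0,"yaw": 0},{"gripper": 0,"tx": 0,"ty": 0,"tz": 0,"yaw": 0}]}}

```text
time_s: 21.18
ee_pos: [0.3751, 0.3632, 0.2929]
eef_rot: [-3.132, 0.239, -0.001]
wrist_force: [0.1, -0.8, -0.4]
gripper_width: 0.0878
```

```bash
python3 - <<'E'
from h import *
go(.5299,.2155,.189,-.155)
t=capture('top');s=capture('scene');cv2.imwrite('pics/t7.png',t);cv2.imwrite('pics/s7.png',s)
M=np.zeros((600,800,3),np.uint8)
M[:330,:400]=cv2.resize(t[255:338,200:300],(400,330),interpolation=2)
M[:480,400:]=cv2.resize(s[180:300,360:460],(400,480),interpolation=2)
M[330:,:400]=cv2.resize(t,(360,270)).copy() if 0 else np.pad(cv2.resize(t,(360,270)),((0,0),(0,40),(0,0)))
cv2.imwrite('pics/m7.png',M)
E
```

```text
t 21.175 pos [0.3751 0.3632 0.2929] a -0.1521 tilt [ 0.001 -0.001 -1.   ] w 0.0878 F [ 0.1 -0.8 -0.4] M [-0.05  0.05 -0.04] j6 0.69
tool delta mm [175.3 122.6 103.9] yaw 0.0029
```

View pics/m7.png

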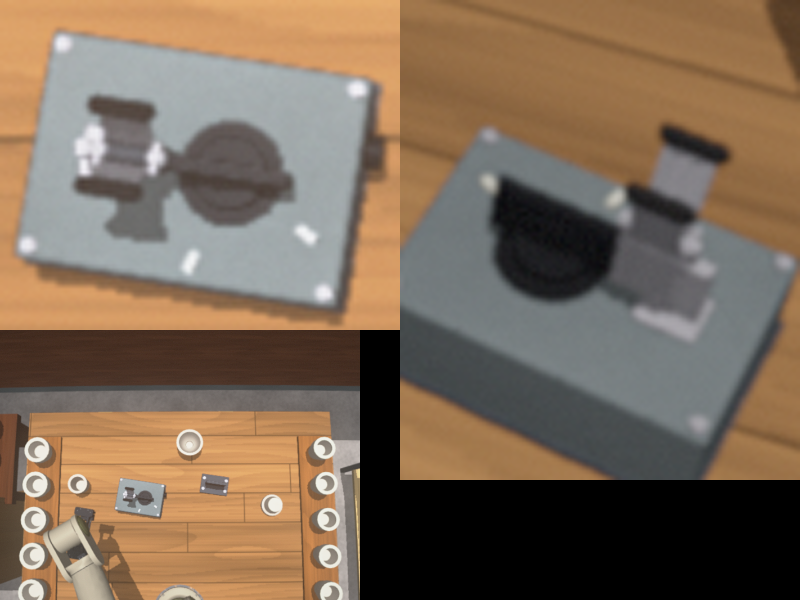

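The clip sits upright astride handle and fin, the handle is in line with the fin, and the moulds are unmoved. One numeric check on centring and height.

```bash
python3 - <<'E'
from h import *
T=lambda p:np.array(p,float)/[4,3.976]+[200-.4,255-.4]
S=lambda p:(np.array(p,float)-[400,0])/4+[360-.4,180-.4]
psi=-.155;ey=np.array([-np.sin(psi),np.cos(psi)]);A=np.array([.5208,.157])
pads=onz("top",T([(122,108),(108,188)]),.182)[:,:2]; m=pads.mean(0)
end=onz("top",T([(293,187)]),.118)[0,:2]
print("pad sep",np.linalg.norm(pads[0]-pads[1]),"pads from short end",(m-end)@ey,"pads from A",(m-A)@ey)
sp=[(695,143),(660,203)]
pads=onz("scene",S(sp),.182)[:,:2];m2=pads.mean(0);print("scene",np.linalg.norm(pads[0]-pads[1]),(m2-A)@ey, "top bias-corr x-off",((m2-A)@[np.cos(psi),np.sin(psi)]))
# triangulate the pad mid height
for tp,s in zip([(122,108),(108,188)],sp[:: 1]):pass
def tri(tp,s):
    o1,d1=ray("top",T([tp]));o2,d2=ray("scene",S([s]));d1,d2=d1[0],d2[0]
    k=np.linalg.lstsq(np.c_[d1,-d2],o2-o1,rcond=None)[0];a=o1+k[0]*d1;b=o2+k[1]*d2
    return (a+b)/2,np.linalg.norm(a-b)
print(tri((122,108),sp[1]),tri((108,188),sp[0]),tri((108,188),sp[1]),tri((122,108),sp[0]))
E
```

```text
pad sep 0.04859837645064553 pads from short end 0.10362165935468959 pads from A 0.056341717289112164
scene 0.04905730293826776 0.059788887313074995 top bias-corr x-off -0.0011612167877955958
(array([0.55276572, 0.21073386, 0.18101934]), np.float64(0.0034257261460393187)) (array([0.50473421, 0.21838467, 0.18152049]), np.float64(0.003449572878793756)) (array([0.50851051, 0.21719832, 0.13313027]), np.float64(0.013527943018982906)) (array([0.54808357, 0.21200993, 0.22591483]), np.float64(0.01897945881883047))
```

Height is right: pads triangulate to 0.181 m against 0.182 m expected. Estimates along the edge scatter from +0.5 to +4 mm towards the fin. I use the last view to judge that against the fin itself.

```bash
python3 - <<'E'
from h import *
A=np.array([.5208,.157]);psi=-.155;c=A+.025*np.array([-np.sin(psi),np.cos(psi)])
M=np.zeros((600,800,3),np.uint8)
def dr(n,r,k,x0):
    im=cv2.imread(f"pics/{n[0]}7.png")[r[0]:r[1],r[2]:r[3]]
    V=cv2.resize(im,None,fx=k,fy=k,interpolation=2)
    V=cv2.convertScaleAbs(V,alpha=1.3)
    def P(L,col,closed=True):
        p=(proj(n,box(c,psi,L))-[r[2],r[0]]+.5)*k
        cv2.polylines(V,[(p*16).round().astype(int)],closed,col,1,cv2.LINE_AA,4)
    P([(-5,35,118),(5,35,118),(5,69,118),(-5,69,118)],(0,0,255))
    P([(-5,-65,118),(5,-65,118),(5,30,118),(-5,30,118)],(0,255,255))
    for s in(-1,1):P([(24*s,32.5-21,182),(24*s,32.5+21,182)],(0,255,0),False)
    M[:V.shape[0],x0:x0+V.shape[1]]=V
dr("top",(265,325,205,285),5,0);dr("scene",(200,275,388,450),6.4,402)
cv2.imwrite("pics/m8.png",M)
E
```

```text
(no output)
```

The view limit is reached, so I judge centring numerically. Using the four box screws as a reference within the same pictures cancels the calibration bias.

```bash
python3 - <<'E'
from h import *
t=cv2.imread("pics/t7.png");s=cv2.imread("pics/s7.png")
T=lambda p:np.array(p,float)/[4,3.976]+[200-.4,255-.4]
S=lambda p:(np.array(p,float)-[400,0])/4+[360-.4,180-.4]
def white(im,p,r=4):
    x,y=np.round(p).astype(int);w=im[y-r:y+r+1,x-r:x+r+1].min(2).astype(float);w=np.clip(w-np.median(w)-15,0,None)
    yy,xx=np.mgrid[y-r:y+r+1,x-r:x+r+1];return np.array([(w*xx).sum(),(w*yy).sum()])/w.sum()
st=[white(t,p) for p in T([(63,43),(357,88),(323,292),(27,244)])]
ss=[white(s,p) for p in S([(488,133),(785,261),(699,423)])]
W=onz("top",st,.07)[:,:2];V=onz("scene",ss,.07)[:,:2]
ey=(W[0]+W[3]-W[1]-W[2]);ey/=np.linalg.norm(ey);ex=np.array([ey[1],-ey[0]])
print("psi",np.arctan2(-ey[0],ey[1]),"screw spans",np.linalg.norm(W[0]-W[1]),np.linalg.norm(W[0]-W[3]),np.linalg.norm(V[0]-V[1]),np.linalg.norm(V[1]-V[2]))
ct=W.mean(0);cs=(V[0]+V[2])/2;print("centres",ct,cs)
pt=onz("top",T([(122,108),(108,188)]),.182)[:,:2].mean(0);ps=onz("scene",S([(695,143),(660,203)]),.182)[:,:2].mean(0)
dk=onz("top",T([(232,173)]),.08)[0,:2]
for n,d in(("top",pt-ct),("scene",ps-cs),("disc top (want -25)",dk-ct)):print(n,"clip rel box centre x,y mm (want 0, 32.5)",(d@ex*1000).round(1),(d@ey*1000).round(1))
E
```

```text
psi -0.1584485303809396 screw spans 0.1921667365413968 0.1316358103878544 0.19303110250743288 0.13134639909152457
centres [0.52372589 0.17954465] [0.52223745 0.18184306]
top clip rel box centre x,y mm (want 0, 32.5) -0.0 33.6
scene clip rel box centre x,y mm (want 0, 32.5) 1.1 35.0
disc top (want -25) clip rel box centre x,y mm (want 0, 32.5) -0.3 -27.1
```

Both cameras put the clip within 1–2.5 mm of centre along the edge and about 1 mm across it. The arm is clear, so I hand in.

```bash
python3 -c "
from h import *
a=cv2.imread('pics/top0.png');b=cv2.imread('pics/t7.png')
for n,(x,y) in dict(bowl=(337,200),cup=(138,275),plug=(484,311)).items():print(n,cv2.absdiff(a,b)[y-25:y+25,x-25:x+25].mean())
from workcell import close_job
print(close_job())"
```

```text
bowl 2.5493333333333332
cup 2.2512
plug 2.4041333333333332
the job is handed in; nothing more can be done
None
```

The lockout is done and the job is handed in, at about 21 s of the 72 s allowed. I turned the handle clockwise through its clicks to OFF. I then squeezed the clip off its bracket, pressed it home over the handle–fin joint and released it, with the arm well clear.

**Last checks**
- **Handle:** I felt a 0.75 N m reaction at the OFF stop, and the final pictures show it in line with the fin.
- **Clip height:** the stop touched at the predicted height with 8 N. Afterwards the pads measured 0.181 m against 0.182 m expected, so it is fully home.
- **Clip centring:** measured against the box screws, it sits about 1 mm (top camera) and 2.5 mm (scene camera) towards the fin, and 0–1 mm off across the edge.
- **Moulds:** the pictures before and after match at all three.

**What went wrong or disagreed**
- **First move calls:** they were refused because some keys were missing from the rows. Nothing moved.
- **Isolator axis:** my first estimate from the top camera was about 5 mm short in y, which put 33 N on the wrist. I let the handle rest in its middle detent, recentred and gripped again.
- **Cameras:** the two views differed by a few millimetres, and cruder centring estimates ranged from +0.5 to about +6 mm towards the fin.
- **Last picture:** I had used up the viewing limit, so the final centring check was done from numbers only.

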